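# Turn the parts carousel to the screws

### The arm

A 6-joint arm with a two-finger parallel gripper is mounted at the origin on the work surface. World frame = base frame: x ahead of the robot, y to its left, z up, the work surface at z = 0. Lengths are in m, angles in degrees, forces in N, time in s.
With the tool pointing down it reaches from about 0.375 to 0.9 m from the base axis. Payload 3.1 kg.
Tool frame: the origin (TCP) lies on the centre line of the jaws, within the pads' length; the fingertips stand finger_overhang ahead of it and the grasp point (between the pads) lies 5 mm behind it (finger_overhang is the distance from the TCP to the fingertips, in m); z points along the fingers, y is the line along which they close (so a half turn about z gives the same grasp; the last joint's range is limited). The gripper opens to 87 mm and grips with 3 to 60 N. Pads are 19 mm wide; open, the fingers measure 117 mm over their backs; the gripper's body (75 mm by 190 mm) begins 51 mm behind the grasp point.
Start: joints at [-79.326, 30.224, 82.088, -0, 67.689, -10.227], TCP at [0.223, -0.584, 0.237] pointing down, gripper open.
Joint ranges: [-176.69, 176.69], [-43.24, 126.21], [12.49, 139.97], [-82, 262], [0, 151.66], [-163.58, 163.58]. Speed limits (degrees/s): [159.86, 159.86, 180, 180, 180, 180].

### API

Orientations are given as a 3x3 rotation matrix whose columns are the frame's x, y, z axes.
In Python, from rig import read_state, capture, calibration, hand_in, finger_overhang gives the robot as it stands.
- The arm moves only by the tool send_rows, never from a script. Its argument "plan" is a list of rows, each a list of 5 numbers: the closure in counts, from 0 (fully open) to 255 (shut), then the shift along the tool's x, y, z in m, then the turn about the tool's z in rad. A call has 1 to 20 rows; each row shifts and turns the commanded pose from where the row before left it, along the tool's axes as they then stand; what a row does not reach is not made up. A row lasts 1/12 s, in which the tool goes at most 41.7 mm and 7.16 degrees, less where a joint would pass 70% of its speed; a pose out of reach is approached as far as the arm can. A call is refused whole if a number of a shift passes 0.0417 or a number of a turn 0.125, either way. A call with a gripper value outside its range is refused whole. The fingers move at their own pace and stop on an object; the grip force is fixed at half the most. Time passes only in rows, so rows that do not move let the fingers close. It gives the time, the measured TCP pose, the force, the opening and the grip force at its end, in the units of the state.
- read_state(): the state, without advancing time (a new reading comes with each control period).
- capture(name): name is "scene" or "top" or "wrist"; returns (picture, depth): 400x640x3 uint8, blue, green, red; 400x640 float32, m along the optical axis (not along the pixel's ray), 0 where there is no reading.
- calibration(name): a dict with "fx", "fy", "cx", "cy" (pixels), "dist_coeffs" ([k1, k2, p1, p2, k3] as OpenCV has them; the pictures are not rectified), "xyz" and "rotation" of the camera in the world. Camera axes: x right, y down, z forward; pixel columns grow to the right and rows downward; lengths in m; the calibration is good to about 2 mm. A picture is of the moment at which its call begins: read the wrist's pose just before it. calibration takes no time and is no camera call; for the wrist camera it gives the pose at the moment of the call.
- hand_in(): hands the job in; it is judged then, once.
The state is a dict: "time_s": time; "joint_positions": joint angles; "qvel": joint speeds; "tau": joint torques, N m; "position": TCP position; "tcp_rot": TCP orientation; "force": force on the tool from outside, world axes, zero at the start; "moment": the same for the moment, N m; "opening": opening from 0.0 (shut) to 1.0 (fully open); "grasp_force": force on a finger pad.
Only numpy, scipy, OpenCV 4.12 (cv2) and the standard library are available. Lean on these libraries where they do the work, as an engineer would, in place of code of your own. Each camera call takes 0.05 s, during which the arm holds its last target. There are 200 camera calls.

### The job

Push the upright tab on the lid of the round parts carousel around until it points squarely at the screw glued on the rim, so that the hatch stands over the compartment of screws, then leave it there. Only push the tab from the side with the fingers: do not pinch it, do not lift the lid, and leave the other things on the bench alone.

Things in the scene. Friction and masses are not known exactly. Their poses are not given: they have to be found in the camera images.
- carousel: Round white parts carousel, 260 mm across, fixed to the bench, its flat rim 40 mm above the bench. Origin on its axis at bench height, z up. Six compartments 60 degrees apart; five have a sample of their contents glued on the rim, 107 mm from the axis, the sixth is blank. Which sample is where varies, as does the yaw.
- lid: Flat grey lid, 168 mm across, top 48 mm above the bench; turns both ways over half a turn from its start near the blank compartment. Stiff (about 1.5 N at the tab), no clicks, stays where left; only laid on, so it can be lifted. Origin on the axis at bench height, z up, x from the axis through the shut hatch (20 to 52 mm out) and along the tab.
- tab_top (a point): Centre of the top edge of the tab, 73 mm from the axis, 79 mm above the bench. The tab is an upright black fin on the grey lid, lying along the radius from 58 to 88 mm from the axis, 10 mm thick, from the lid's top (48 mm above the bench) up to 79 mm above the bench.
- tab_left: Left cheek of the tab: the plate 30 x 3 x 26 mm that forms its counter-clockwise side (lid's +y), pushed to turn the lid clockwise from above. Origin at its centre, 73 mm from the axis, 63 mm above the bench.
- tab_right: Right cheek of the tab, the same on its clockwise side (lid's -y), pushed to turn the lid counter-clockwise from above.
- screw: The sample to turn to: a dark steel screw glued lying on the rim, 37 mm long, shank 7 mm thick, head 15 mm across, at any yaw; 15 mm high at the head. Origin: under its middle, on the rim top, 107 mm from the axis.
- washer: Sample on the rim: flat ring, 34 mm across with an 18 mm hole, 3 mm high. Origin under its centre.
- nut: Sample on the rim: hexagon nut, 28 mm across flats, 9 mm high. Origin under its centre.
- cell: Sample on the rim: plain round coin cell, 30 mm across, 3.5 mm high. Origin under its centre.
- heatsink: Sample on the rim: square finned heat sink, 28 x 28 mm, 8 mm high. Origin under its centre.
- tape: Loose roll of brown tape lying flat, 96 mm across, 48 mm high; not to be disturbed. Origin under its centre.
- driver: Loose screwdriver, 190 mm long, lying along its x; not to be disturbed.
- drive: Loose black portable disk, 75 x 110 x 18 mm; not to be disturbed. Origin under its centre.

How it is judged:
By the outcome, as a careful person would: the job done as asked, in the order asked, and still so for the second after the job is handed in, with the robot touching nothing.
It also fails if it takes over 56 s, if anything falls off the work surface, if the arm or the gripper's body presses on something with over 40 N, if the wrist force passes 120 N, or if a joint passes its speed limit or range.

## Working session

There is one attempt and no reset: what is moved stays moved. The work goes in short steps, Python scripts to look and compute and a tool call to move; the robot and the scene stay as the last step left them, time stands still between calls to the robot, and variables do not carry over. Pictures are saved under pics/ and viewed, at most 10 in all, crops included, and the job is handed in when it is done.

Besides the shell and the picture viewer there is one more tool, called after "Emit:" as name(argument=value, ...) on one line, values as JSON. send_rows: Moves the arm, as the interface text tells. Its arguments: {"type":"object","properties":{"plan":{"type":"array","items":{"type":"array","items":{"type":"number"}}}},"required":["plan"]}

```bash
mkdir -p pics
cat > h.py <<'E'
import numpy as np,cv2
from rig import *
def ray(n,uv,z,c=None):
    c=c or calibration(n);K=np.array([[c['fx'],0,c['cx']],[0,c['fy'],c['cy']],[0,0,1.]])
    p=cv2.undistortPoints(np.array(uv,float).reshape(-1,1,2),K,np.array(c['dist_coeffs'],float)).reshape(-1,2)
    d=np.c_[p,np.ones(len(p))]@np.array(c['rotation']).T;o=np.array(c['xyz'])
    return o+d*((z-o[2])/d[:,2])[:,None]
E
python3 - <<'E'
from h import *
for n in('top','scene'):
    p,d=capture(n);cv2.imwrite(f'pics/{n}0.png',p);np.save(f'{n}0.npy',d)
    c=calibration(n);print(n,c['xyz'],np.round(c['rotation'],2).tolist(),c['fx'])
s=read_state();print(s['time_s'],s['position'],np.round(s['tcp_rot'],3).tolist(),finger_overhang)
E
```

```text
top [0.36868857 0.01087044 1.1158923 ] [[0.03, -0.98, 0.21], [-1.0, -0.03, 0.0], [0.0, -0.21, -0.98]] 416.84349827188055
scene [1.22995854 0.12781495 0.80871763] [[-0.16, 0.71, -0.68], [0.99, 0.12, -0.11], [0.0, -0.69, -0.72]] 438.88128186868585
0.1 [ 0.22287855 -0.58323654  0.23568454] [[0.934, 0.357, -0.0], [0.357, -0.934, 0.002], [0.0, -0.002, -1.0]] 0.014
```

View pics/top0.png

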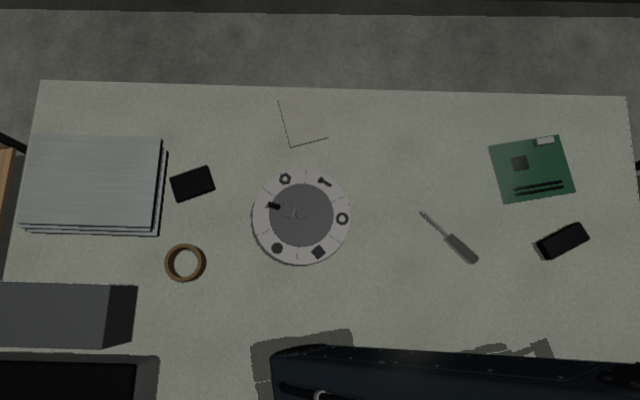

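View pics/scene0.png

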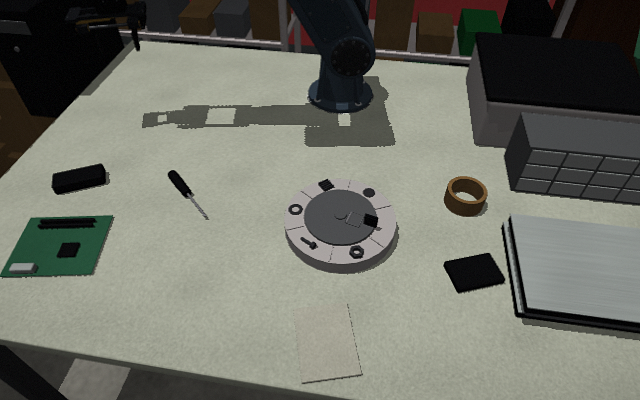

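The top view shows the carousel at about (301,216), the tab at (273,205) by the blank compartment, the screw at (324,181), nut (285,178), washer (342,218), heat sink (318,251) and cell (277,247). The scene view agrees. The tab needs to go about 120° clockwise, past the nut.

```bash
cat > m.py <<'E'
from h import *
def samples(n,p,box,c0,c=None,lo=70):
    # dark blobs on rim: centre from lid ellipse passed in c0 (world xy)
    g=cv2.cvtColor(p,cv2.COLOR_BGR2GRAY);x0,y0,x1,y1=box
    yy,xx=np.mgrid[y0:y1,x0:x1];uv=np.c_[xx.ravel(),yy.ravel()]
    w=ray(n,uv,.042,c)[:,:2]-c0;r=np.hypot(*w.T).reshape(xx.shape)
    m=((g[y0:y1,x0:x1]<lo)&(r>.088)&(r<.126)).astype(np.uint8)
    k,l,st,ce=cv2.connectedComponentsWithStats(m)
    for i in range(1,k):
        if st[i,4]<25: continue
        q=w[(l==i).ravel()];a=q.mean(0)
        print(n,np.round(ce[i]+[x0,y0]),st[i,4],'r %.4f ang %.1f'%(np.hypot(*a),np.degrees(np.arctan2(a[1],a[0]))))
E
python3 - <<'E'
from m import *
for n,box in(('top',(240,155,365,280)),('scene',(270,160,410,285))):
    p=cv2.imread(f'pics/{n}0.png');g=cv2.cvtColor(p,cv2.COLOR_BGR2GRAY);x0,y0,x1,y1=box
    sub=p[y0:y1,x0:x1]; 
    c0=(y0+y1)//2;print(n,g[c0,x0:x1:4].tolist())
    hsv=cv2.cvtColor(p,cv2.COLOR_BGR2HSV)
    print(p[c0,x0+2],p[c0,x0+15],p[c0,x0+60])
E
```

```text
top [113, 119, 112, 93, 121, 122, 123, 122, 69, 69, 71, 64, 56, 79, 58, 71, 68, 72, 72, 72, 72, 73, 73, 75, 62, 124, 110, 88, 116, 116, 112, 114]
[105 115 113] [120 122 125] [71 71 70]
scene [166, 158, 166, 166, 166, 164, 167, 164, 166, 77, 78, 77, 78, 77, 76, 75, 78, 77, 78, 74, 79, 76, 77, 77, 0, 3, 5, 156, 166, 164, 164, 164, 168, 166, 163]
[157 174 172] [158 162 166] [77 75 75]
```

Run:
```python
from m import *
p=cv2.imread('pics/top0.png')[150:285,230:375]; cv2.imwrite('pics/topc.png',cv2.resize(p,None,fx=4,fy=4,interpolation=cv2.INTER_CUBIC))
```

```text
(no output)
```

View pics/topc.png

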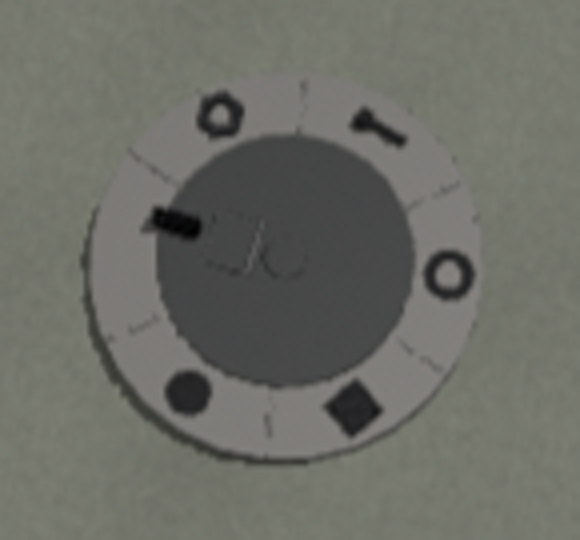

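The crop (×4, offset 230,150) shows the tab at (176,224), nut (220,115), screw (378,127), washer (449,274), heat sink (353,408) and cell (188,393). Next I fit the centre and angles.

```bash
cat >> m.py <<'E'
def lid(n,p,box,lo,hi,c=None):
    g=cv2.GaussianBlur(cv2.cvtColor(p,cv2.COLOR_BGR2GRAY),(3,3),0);x0,y0,x1,y1=box
    m=((g[y0:y1,x0:x1]>lo)&(g[y0:y1,x0:x1]<hi)).astype(np.uint8)
    m=cv2.morphologyEx(m,cv2.MORPH_OPEN,np.ones((5,5)))
    k,l,st,ce=cv2.connectedComponentsWithStats(m);i=1+st[1:,4].argmax()
    cs=max(cv2.findContours((l==i).astype(np.uint8),0,1)[0],key=len).reshape(-1,2)+[x0,y0]
    h=cv2.convexHull(cs).reshape(-1,2);w=ray(n,h,.048,c)[:,:2]
    for _ in range(4):
        s=np.linalg.lstsq(np.c_[2*w,np.ones(len(w))],(w**2).sum(1),rcond=None)[0];r=np.sqrt(s[2]+s[:2]@s[:2])
        e=np.hypot(*(w-s[:2]).T)-r;w=w[abs(e)<max(2*e.std(),.0008)]
    print(n,'lid',s[:2].round(4),'r %.4f'%r,len(w));return s[:2]
def tab(n,p,box,c0,lo,c=None):
    g=cv2.cvtColor(p,cv2.COLOR_BGR2GRAY);x0,y0,x1,y1=box
    yy,xx=np.mgrid[y0:y1,x0:x1];w=ray(n,np.c_[xx.ravel(),yy.ravel()],.079,c)[:,:2]-c0
    m=((g[y0:y1,x0:x1].ravel()<lo)&(np.hypot(*w.T)>.045)&(np.hypot(*w.T)<.1)).reshape(xx.shape).astype(np.uint8)
    k,l,st,ce=cv2.connectedComponentsWithStats(m);i=1+st[1:,4].argmax();q=w[(l==i).ravel()];a=q.mean(0)
    print(n,'tab',np.round(ce[i]+[x0,y0]),st[i,4],'r %.4f ang %.1f'%(np.hypot(*a),np.degrees(np.arctan2(a[1],a[0]))))
E
python3 - <<'E'
from m import *
for n,box,lo,hi,t in(('top',(240,155,365,280),55,92,25),('scene',(270,160,410,285),60,100,25)):
    p=cv2.imread(f'pics/{n}0.png');c=lid(n,p,box,lo,hi);samples(n,p,box,c,lo=lo+15);tab(n,p,box,c,t)
# base geometry
E
```

```text
top lid [0.5635 0.069 ] r 0.0832 32
top [285. 179.] 74 r 0.1077 ang 26.2
top [324. 182.] 46 r 0.1074 ang -31.7
top [342. 218.] 77 r 0.1070 ang -93.5
top [277. 248.] 97 r 0.1062 ang 146.2
top [318. 252.] 114 r 0.1060 ang -153.4
top tab [274. 205.] 50 r 0.0689 ang 77.2
scene lid [0.5647 0.0701] r 0.0820 22
scene [326. 185.] 114 r 0.1083 ang -154.1
scene [369. 192.] 85 r 0.1078 ang 146.4
scene [295. 209.] 87 r 0.1063 ang -93.5
scene [309. 243.] 75 r 0.1030 ang -32.7
scene [356. 252.] 133 r 0.1051 ang 27.5
scene tab [371. 220.] 143 r 0.0773 ang 66.1
```

Emit:
send_rows(plan=[[255,0.0271,-0.0278,-0.0015,0],[255,0.0271,-0.0278,-0.0015,0],[255,0.0271,-0.0278,-0.0015,0],[255,0.0271,-0.0278,-0.0015,0],[255,0.0271,-0.0278,-0.0015,0],[255,0.0271,-0.0278,-0.0015,0],[255,0.0271,-0.0278,-0.0015,0],[255,0.0271,-0.0278,-0.0015,0],[255,0.0271,-0.0278,-0.0015,0],[255,0.0271,-0.0278,-0.0015,0],[255,0.0271,-0.0278,-0.0015,0],[255,0.0271,-0.0278,-0.0015,0],[255,0.0271,-0.0278,-0.0015,0],[255,0.0271,-0.0278,-0.0015,0],[255,0.0271,-0.0278,-0.0015,0],[255,0.0271,-0.0278,-0.0015,0],[255,0.0271,-0.0278,-0.0015,0],[255,0.0271,-0.0278,-0.0015,0],[255,0.0271,-0.0278,-0.0015,0],[255,0.0271,-0.0278,-0.0015,0]])

```text
time_s: 1.77
position: [0.531, 0.131, 0.2663]
tcp_rot: [[0.934, 0.357, -0.001], [0.357, -0.934, -0.0], [-0.001, -0.0, -1.0]]
force: [1.1, -0.7, -0.3]
opening: 0.006
grasp_force: 0.0
```

Emit:
send_rows(plan=[[255,0,0,0,-0.125],[255,0,0,0,-0.125],[255,0,0,0,-0.125],[255,0,0,0,-0.125],[255,0,0,0,-0.125],[255,0,0,0,-0.125],[255,0,0,0,-0.125],[255,0,0,0,-0.125],[255,0,0,0,-0.125],[255,0,0,0,-0.125],[255,0,0,0,-0.125],[255,0,0,0,-0.125],[255,0,0,0,0],[255,0,0,0,0]])

```text
time_s: 2.93
position: [0.5307, 0.1289, 0.2662]
tcp_rot: [[-0.287, 0.958, -0.001], [0.958, 0.287, 0.0], [0.0, -0.001, -1.0]]
force: [-0.1, 0.3, -0.2]
opening: 0.008
grasp_force: 0.0
```

Run:
```python
from h import *
s=read_state();print(s['time_s'],s['position'],s['tcp_rot'],s['joint_positions'],s['opening'],s['force'])
c=calibration('wrist');p,d=capture('wrist');cv2.imwrite('pics/w1.png',p);np.save('w1.npy',d)
import json;json.dump({k:np.array(v).tolist() for k,v in c.items()},open('w1.json','w'));print(c['xyz'],c['fx'])
```

```text
2.9333 [0.53072391 0.12892083 0.26623255] [[-2.86655469e-01  9.58033429e-01 -7.68669706e-04]
 [ 9.58033707e-01  2.86655570e-01  2.24286559e-05]
 [ 2.41830855e-04 -7.29982191e-04 -9.99999704e-01]] [ 1.92567755e+00  2.21347924e+01  9.14279477e+01  3.01470634e-03
  6.64812335e+01 -1.47333615e+01] 0.007662047738551075 [-0.07819959  0.27476627 -0.15737869]
[0.5072285  0.20346335 0.41542283] 337.2294585391398
```

View pics/w1.png

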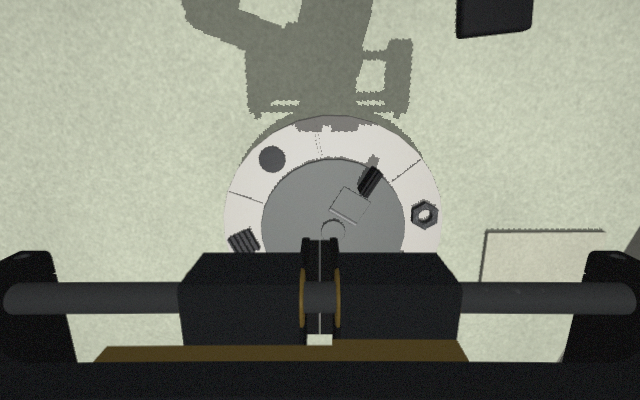

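The wrist view shows the tab at about (370,181), the cell at (272,159), the nut at (425,214), the hatch at (350,205), and a free area on the counter-clockwise side of the tab.

Run:
```python
from m import *
import json
c=json.load(open('w1.json'));p=cv2.imread('pics/w1.png')
C=np.array([.564,.0695])
samples('wrist',p,(220,110,445,250),C,c,lo=80)
tab('wrist',p,(335,150,400,205),C,35,c)
# tab top: pixels by height via depth
d=np.load('w1.npy');zt=c['xyz'][2]-.079;yy,xx=np.where(abs(d-zt)<.006);k=(xx>335)&(xx<400)&(yy>150)&(yy<205)
w=ray('wrist',np.c_[xx[k],yy[k]],.079,c)[:,:2]-C;print(k.sum(),w.mean(0),np.hypot(*w.mean(0)),np.degrees(np.arctan2(*w.mean(0)[::-1])))
v=np.linalg.svd(w-w.mean(0))[2][0];print('axis',np.degrees(np.arctan2(v[1],v[0])))
w=ray('wrist',[[344,187],[368,201],[330,205],[356,222],[333,229]],.048,c)[:,:2]-C;print(w, np.degrees(np.arctan2(w[:,1],w[:,0])))
```

```text
wrist [265. 151.] 44 r 0.1188 ang 146.3
wrist [422. 213.] 234 r 0.1059 ang 27.2
wrist [243. 240.] 368 r 0.1080 ang -155.4
wrist tab [367. 179.] 208 r 0.0760 ang 80.8
15 [0.02062673 0.08232153] 0.08486634238193322 75.9334020916339
axis -95.29282378176993
[[-0.0037563   0.05364353]
 [ 0.02737858  0.0458811 ]
 [-0.01254649  0.02894084]
 [ 0.02236202  0.01792127]
 [-0.00054431  0.00200439]] [ 94.0055065   59.1742525  113.43779548  38.70923406 105.19284361]
```

Emit:
send_rows(plan=[[255,0.0065,0.0145,0,0],[255,0,0,0.033,0],[255,0,0,0.033,0],[255,0,0,0.033,0],[255,0,0,0.033,0],[255,0,0,0.033,0],[255,0,0,0.021,0],[255,0,0,0.012,0],[255,0,0,0,0],[255,0,0,0,0]])

```text
time_s: 3.82
position: [0.5427, 0.1393, 0.068]
tcp_rot: [[-0.288, 0.958, -0.001], [0.958, 0.288, -0.0], [0.0, -0.001, -1.0]]
force: [-0.6, 0.1, 0.8]
opening: 0.004
grasp_force: 0.0
```

Emit:
send_rows(plan=[[255,-0.00014,0.00456,0,0.0625],[255,-0.00014,0.00456,0,0.0625],[255,-0.00014,0.00456,0,0.0625],[255,-0.00014,0.00456,0,0.0625],[255,-0.00014,0.00456,0,0.0625],[255,-0.00014,0.00456,0,0.0625],[255,-0.00014,0.00456,0,0.0625],[255,-0.00014,0.00456,0,0.0625],[255,-0.00014,0.00456,0,0.0625],[255,-0.00014,0.00456,0,0.0625]])

```text
time_s: 4.65
position: [0.588, 0.1389, 0.0704]
tcp_rot: [[0.329, 0.944, 0.001], [0.944, -0.329, 0.0], [0.001, 0.001, -1.0]]
force: [-1.6, 0.7, 0.6]
opening: 0.007
grasp_force: 0.9
```

Run:
```python
from m import *
s=read_state();q=s['position'][:2]-np.array([.564,.0695]);print(s['force'],np.hypot(*q),np.degrees(np.arctan2(q[1],q[0])),np.degrees(np.arctan2(s['tcp_rot'][1][0],s['tcp_rot'][0][0])))
p,d=capture('scene');cv2.imwrite('pics/s2.png',cv2.resize(p[100:300,230:450],None,fx=3,fy=3))
```

```text
[-1.5798615   0.66029585  0.60134547] 0.07348009206499799 70.90095465507464 70.79640508525495
```

View pics/s2.png

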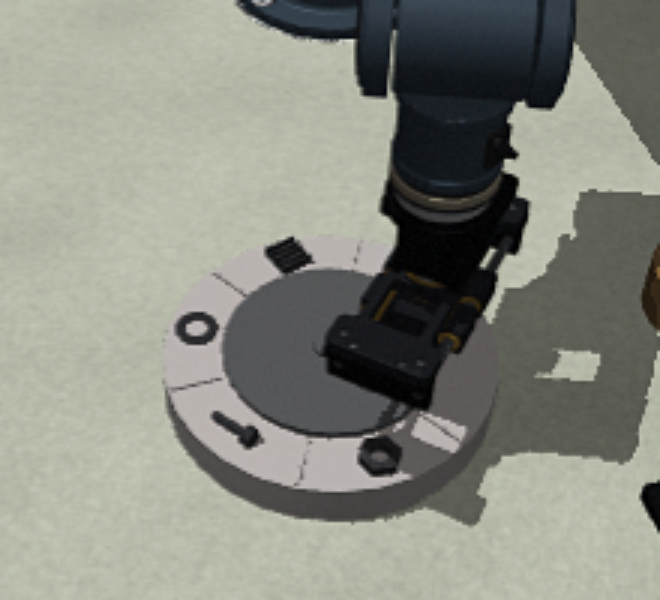

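The view shows the closed fingers behind the tab and the lid still flat. The 1.6 N force matches pushing the tab, so I continue.

Emit:
send_rows(plan=[[255,-0.00014,0.00456,0.0002,0.0625],[255,-0.00014,0.00456,0.0002,0.0625],[255,-0.00014,0.00456,0,0.0625],[255,-0.00014,0.00456,0,0.0625],[255,-0.00014,0.00456,0,0.0625],[255,-0.00014,0.00456,0,0.0625],[255,-0.00014,0.00456,0,0.0625],[255,-0.00014,0.00456,0,0.0625],[255,-0.00014,0.00456,0,0.0625],[255,-0.00014,0.00456,0,0.0625],[255,-0.00014,0.00456,0,0.0625],[255,-0.00014,0.00456,0,0.0625],[255,-0.00014,0.00456,0,0.0625],[255,-0.00014,0.00456,0,0.0625],[255,-0.00014,0.00456,0,0.0625],[255,-0.00014,0.00456,0,0.0625],[255,-0.00014,0.00456,0,0.0625],[255,-0.00014,0.00456,0,0.0625],[255,0,0,0,0],[255,0,0,0,0]])

```text
time_s: 6.37
position: [0.6374, 0.0779, 0.0694]
tcp_rot: [[0.993, 0.116, 0.002], [0.116, -0.993, -0.0], [0.002, 0.0, -1.0]]
force: [-0.0, 0.1, 0.3]
opening: 0.003
grasp_force: 0.0
```

Run:
```python
from m import *
import json
s=read_state();q=s['position'][:2]-np.array([.564,.0695]);print(s['time_s'],s['joint_positions'],s['force'],s['position'][2],np.hypot(*q),np.degrees(np.arctan2(q[1],q[0])),np.degrees(np.arctan2(s['tcp_rot'][1][0],s['tcp_rot'][0][0])))
c=calibration('wrist');p,d=capture('wrist');cv2.imwrite('pics/w3.png',p);np.save('w3.npy',d)
json.dump({k:np.array(v).tolist() for k,v in c.items()},open('w3.json','w'))
```

```text
6.3667 [-2.98834569e+00  4.35729931e+01  8.64664782e+01 -3.39775058e-03
  4.98278467e+01  8.03361259e+01] [-0.04916343  0.14409193  0.31295053] 0.06940124022210775 0.07385548488724226 6.50277878135305 6.677745542052551
```

View pics/w3.png

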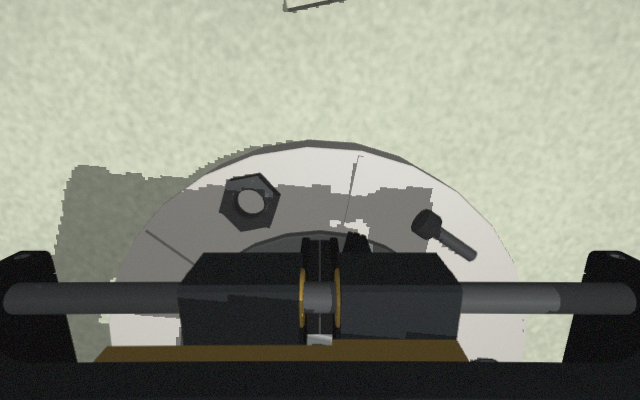

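The view shows the tab touching the right finger at (355,240), the nut at (250,201) and the screw from (425,222) to (474,258). I push to just short of the target, then back off and look from above.

Emit:
send_rows(plan=[[255,-0.00014,0.00456,0.0005,0.0625],[255,-0.00014,0.00456,0.0005,0.0625],[255,-0.00014,0.00456,0,0.0625],[255,-0.00014,0.00456,0,0.0625],[255,-0.00014,0.00456,0,0.0625],[255,0,0,0,0],[255,0,0,0,0],[255,0,-0.005,0,0],[255,0,-0.01,0,0],[255,0,0,-0.03,0],[255,-0.01,0,-0.03,0],[255,-0.02,0,-0.03,0],[255,-0.02,0,-0.03,0],[255,-0.02,0,-0.03,0],[255,0,0,-0.03,0],[255,0,0,0,0],[255,0,0,0,0],[255,0,0,0,0]])

```text
time_s: 7.92
position: [0.5698, 0.0843, 0.2468]
tcp_rot: [[0.981, -0.195, -0.001], [-0.195, -0.981, -0.0], [-0.001, 0.0, -1.0]]
force: [-0.3, -0.4, 0.3]
opening: 0.005
grasp_force: 0.0
```

Run:
```python
from m import *
import json
s=read_state();print(s['time_s'],s['position'],s['tcp_rot'][:2,0] if hasattr(s['tcp_rot'],'shape') else s['tcp_rot'])
c=calibration('wrist');p,d=capture('wrist');cv2.imwrite('pics/w4.png',p);np.save('w4.npy',d)
json.dump({k:np.array(v).tolist() for k,v in c.items()},open('w4.json','w'))
p,d=capture('top');cv2.imwrite('pics/t4.png',p);p,d=capture('scene');cv2.imwrite('pics/s4.png',p)
```

```text
7.9167 [0.56977842 0.08428957 0.24676357] [ 0.98076343 -0.19519942]
```

View pics/w4.png

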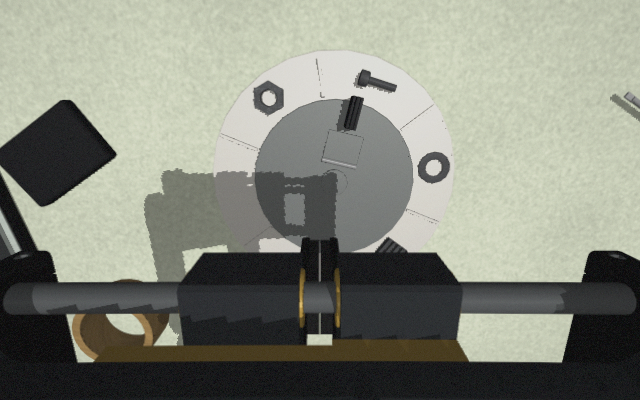

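The view shows the tab at (351,112), the screw centred at about (377,82), the nut at (268,97), the washer at (433,167) and the hatch at (343,148). The tab still has a few degrees clockwise to go.

```bash
cat > f.py <<'E'
from m import *
import json,sys
def proj(c,P):
    R=np.array(c['rotation']);K=np.array([[c['fx'],0,c['cx']],[0,c['fy'],c['cy']],[0,0,1.]])
    return cv2.projectPoints(np.array(P,float),cv2.Rodrigues(R.T)[0],-R.T@np.array(c['xyz']),K,np.array(c['dist_coeffs'],float))[0].reshape(-1,2).astype(np.float32)
def rectify(p,c,C,z,h=.15,s=.00025):  # metric view of a plane
    n=int(2*h/s);v,u=np.mgrid[0:n,0:n];P=np.c_[(C[0]-h+u.ravel()*s),(C[1]-h+v.ravel()*s),np.full(n*n,z)]
    m=proj(c,P).reshape(n,n,2);return cv2.remap(cv2.cvtColor(p,cv2.COLOR_BGR2GRAY),m,None,cv2.INTER_LINEAR)
def measure(t):
    c=json.load(open(t+'.json'));p=cv2.imread(f'pics/{t}.png');C=np.array([.564,.0695])
    for _ in range(3):
        A=np.radians(np.arange(-120,60,2));rr=np.arange(.074,.094,.00025);g=cv2.cvtColor(p,cv2.COLOR_BGR2GRAY)
        es=[]
        for a in A:
            q=proj(c,np.c_[C[0]+rr*np.cos(a),C[1]+rr*np.sin(a),np.full(len(rr),.048)])
            v=cv2.remap(g,q.reshape(1,-1,2),None,cv2.INTER_LINEAR)[0].astype(float);d=v[8:]-v[:-8];i=d.argmax()
            if d[i]>40: es.append((a,rr[i+4]))
        es=np.array(es);es=es[abs(es[:,1]-np.median(es[:,1]))<.003]
        k=np.linalg.lstsq(np.c_[np.ones(len(es)),np.cos(es[:,0]),np.sin(es[:,0])],es[:,1],rcond=None)[0];C=C+k[1:]
    print('axis',C.round(4),'r %.4f'%k[0],len(es));samples('wrist',p,(215,45,455,250),C,c,lo=110)
    d=(g<60).astype(np.uint8);d[:, :335]=0;d[:, 372:]=0;d[:90]=0;d[136:]=0
    yy,xx=np.where(d);w=ray('wrist',np.c_[xx,yy],.079,c)[:,:2]-C;r=np.hypot(*w.T)
    print('tab n',len(w),'r',np.percentile(r,[2,98]).round(4));
    for lo in(.06,.066,.072,.078,.084):
        k=abs(r-lo)<.003;a=np.degrees(np.arctan2(w[k,1],w[k,0]));print(lo,k.sum(),'edges',np.percentile(a,[3,50,97]).round(1), 'mm',np.radians(np.ptp(np.percentile(a,[3,97])))*lo*1000)
    return c,p,C
if __name__=='__main__':
    c,p,C=measure(sys.argv[1])
    R=rectify(p,c,C,.048);cv2.imwrite(f'pics/rect_{sys.argv[1]}.png',cv2.resize(R,(600,600)))
    R=rectify(p,c,C,.079,.1);cv2.imwrite(f'pics/rt_{sys.argv[1]}.png',cv2.resize(R,(600,600)))
E
python3 f.py w4
```

```text
axis [0.5633 0.0698] r 0.0837 85
wrist [374.  82.] 387 r 0.1068 ang -32.6
wrist [268.  97.] 560 r 0.1073 ang 26.9
wrist [433. 167.] 543 r 0.1069 ang -93.7
wrist [390. 245.] 196 r 0.1000 ang -150.6
tab n 418 r [0.0588 0.0866]
0.06 67 edges [-28.1 -23.5 -18.7] mm 9.889380671870814
0.066 87 edges [-28.1 -23.4 -18.6] mm 10.983898305775964
0.072 86 edges [-27.7 -23.5 -19.1] mm 10.769797278052007
0.078 89 edges [-27.5 -23.7 -19.7] mm 10.605638608412779
0.084 87 edges [-27.1 -23.6 -20. ] mm 10.39559519251001
```

View pics/rect_w4.png

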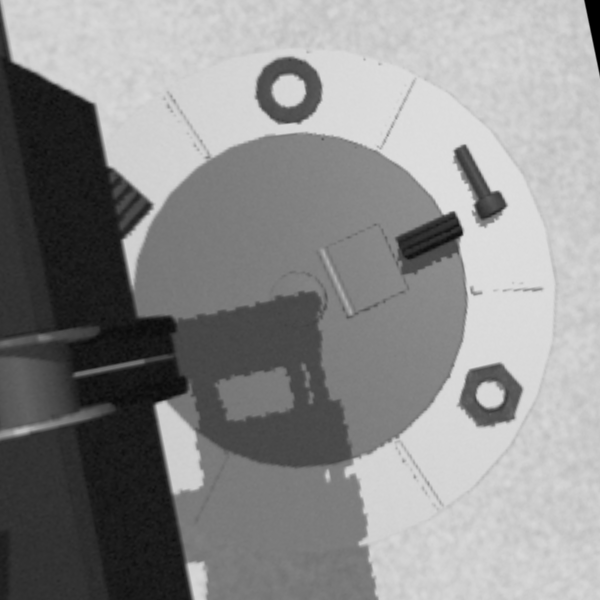

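Tab at −23.5° (all radii agree, 10 mm thick), target about −33.4° (screw, nut and washer agree), so about 9.9° clockwise remain. I retrace the path and push gently.

Emit:
send_rows(plan=[[255,0.02,0,0.02,0],[255,0.02,0,0.03,0],[255,0.02,0,0.03,0],[255,0.01,0,0.03,0],[255,0,0,0.03,0],[255,0,0,0.025,0],[255,0,0,0.013,0],[255,0,0,0,0],[255,0,0.007,0,0],[255,0,0.005,0,0],[255,0,0.003,0,0],[255,-3e-05,0.00208,0,0.0285],[255,-3e-05,0.00208,0,0.0285],[255,-3e-05,0.00208,0,0.0285],[255,-3e-05,0.00208,0,0.0285],[255,-3e-05,0.00208,0,0.0285],[255,-3e-05,0.00208,0,0.0285],[255,0,0,0,0],[255,0,0,0,0]])

```text
time_s: 9.65
position: [0.6333, 0.0429, 0.0708]
tcp_rot: [[0.933, -0.36, 0.003], [-0.36, -0.933, -0.0], [0.003, -0.001, -1.0]]
force: [1.5, 0.3, 1.6]
opening: 0.006
grasp_force: 0.4
```

Emit:
send_rows(plan=[[255,0,-0.005,0,0],[255,0,-0.01,0,0],[255,0,0,-0.03,0],[255,-0.01,0,-0.03,0],[255,-0.02,0,-0.03,0],[255,-0.02,0,-0.03,0],[255,-0.02,0,-0.03,0],[255,0,0,-0.03,0],[255,0,0,0,0],[255,0,0,0,0],[255,0,0,0,0]])

```text
time_s: 10.57
position: [0.5721, 0.0829, 0.2489]
tcp_rot: [[0.933, -0.36, -0.0], [-0.36, -0.933, -0.0], [-0.0, 0.0, -1.0]]
force: [-0.0, 0.1, 0.6]
opening: 0.004
grasp_force: 0.0
```

```bash
python3 - <<'E'
from m import *
import json
s=read_state();print(s['time_s'],s['position'],s['tcp_rot'][:2,0])
c=calibration('wrist');p,d=capture('wrist');cv2.imwrite('pics/w5.png',p)
json.dump({k:np.array(v).tolist() for k,v in c.items()},open('w5.json','w'))
E
python3 f.py w5
```

```text
10.5667 [0.57214595 0.08293571 0.24888638] [ 0.93306403 -0.35971008]
axis [0.5635 0.0696] r 0.0835 86
wrist [356.  76.] 381 r 0.1065 ang -32.5
wrist [256. 111.] 549 r 0.1072 ang 27.0
wrist [430. 150.] 565 r 0.1067 ang -93.8
wrist [402. 240.] 536 r 0.1063 ang -152.9
tab n 412 r [0.0585 0.0864]
0.06 69 edges [-37.9 -32.9 -27.8] mm 10.555203290168848
0.066 86 edges [-37.5 -32.8 -28.2] mm 10.707465051648805
0.072 85 edges [-37.3 -32.9 -28.7] mm 10.846465952009705
0.078 88 edges [-37.  -33.1 -29.2] mm 10.5992737188626
0.084 84 edges [-36.6 -33.2 -29.6] mm 10.217261146881157
```

View pics/rect_w5.png

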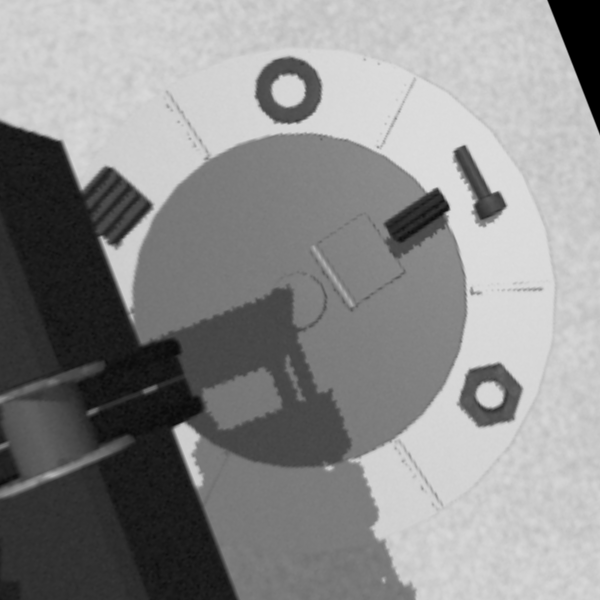

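The tab is at −33.0° against a target of about −33.3°. The lid is flat and centred, and the gripper is clear.

```bash
python3 -c "from rig import *;print(hand_in())"
```

```text
the job is handed in; nothing more can be done
None
```

The tab now points at the screw, within about half a degree by the last wrist-camera measurement; the gripper was clear above the lid when I handed the job in at about 10.6 s of the 56 s allowed.

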